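# Sort the sanding blocks by feel

### The arm

A 6-joint arm with a two-finger parallel gripper is mounted at the origin on the work surface. World frame = base frame: x ahead of the robot, y to its left, z up, the work surface at z = 0. Lengths are in m, angles in degrees, forces in N, time in s.
With the tool pointing down it reaches from about 0.4 to 0.825 m from the base axis. Payload 7 kg.
Tool frame: the origin (TCP) lies at the very end of the fingers, on their centre line; the grasp point (between the pads) lies 19 mm behind it (ctrl.grip_depth is the z of the grasp point in the tool frame, in m); z points along the fingers, y is the direction in which the jaws open and shut (so a half turn about z gives the same grasp; the last joint's range is limited). The gripper opens to 88 mm and grips with 3 to 60 N. Pads are 19 mm wide; open, the fingers measure 130 mm over their backs; the gripper's body (78 mm by 193 mm) begins 47 mm behind the grasp point.
Start: joints at [92.939, 20.546, 0.682, 0, -70.136, -16.507], TCP at [0.158, 0.656, 0.227] pointing down, gripper open.
Joint ranges: [-176.03, 176.03], [-82.01, 121.73], [-58.28, 71.71], [-173.87, 95.51], [-174.79, -0.11], [-173.66, 173.66]. Speed limits (degrees/s): [136.94, 136.94, 172.46, 180, 180, 180].

### API

Orientations are given as [roll, pitch, yaw] about the fixed x, y, z axes, in that order (R = Rz(yaw) Ry(pitch) Rx(roll)).
In Python, from plant import telemetry, snapshot, job, models, ctrl gives the robot as it stands.
- The arm moves only by the tool jog_arm, never from a script. Its argument "targets" is text: rows parted by semicolons, each of 7 numbers parted by spaces: the shift along the tool's x, y, z in m, then the turn, a rotation vector about the tool's x, y, z in degrees, then the gripper command: -1 is shut, 1 is fully open, values between are in proportion. A call has exactly 8 rows; each row is the pose to reach, as a shift and turn from the pose measured when the call began, along the tool's axes at that moment; what a row does not reach only later rows make up. A row lasts 1/8 s, in which the tool goes at most 62.5 mm and 10.7 degrees, less where a joint would pass 70% of its speed; a pose out of reach is approached as far as the arm can. A call with a gripper value outside its range is refused whole. The fingers move at their own pace and stop on an object; the grip force is fixed at half the most. Time passes only in rows, so rows that repeat a pose let the fingers close, or fill a call up. It gives the time, the measured TCP pose, the force and the opening at its end, in the units of the state.
- telemetry.get_obs(): the state, without advancing time (a new reading comes with each control period).
- snapshot(name): name is "scene" or "side" or "wrist"; returns a dict with "img" (420x560x3 uint8, red, green, blue), "range_z" (420x560 float32, m along the optical axis (not along the pixel's ray), 0 where there is no reading), "intrinsics" (3x3 intrinsics, pixels), "R" (3x3) and "t" (3): a world point X has camera coordinates R X + t. Camera axes: x right, y down, z forward; pixel columns grow to the right and rows downward; lengths in m; the calibration is good to about 2 mm. A picture is of the moment at which its call begins.
- job.close_job(): hands the job in, once; it reports no verdict.
Trained networks look in a picture, given as the dict that the camera call returned (one of the last four; its "shot" number tells which), for a name from the list of things; names that differ only in an ending like _2 or _b are one class to them, and where a whole thing is asked for, a point or a joint stands for the part that bears it (a point fixed in the world has none). Each returns a list of dicts, best first, with "conf" (0 to 1); they miss things now and then, are a little off and sometimes report something else, mostly with a low value. They report only what shows in the picture. A call takes as long as a camera call. They do not tell look-alikes from the thing itself.
- models.cut_out(name, picture): "region" (420x560 bool, what is visible of it) and "uv" ([column, row] in pixels, amid what is visible of it).
- models.spot_point(name, picture): "uv" ([column, row] in pixels: a listed point, or the origin of a listed thing).
The state is a dict: "clock": time; "joint_pos": joint angles; "qvel": joint speeds; "tau": joint torques, N m; "tool_pos": TCP position; "orientation": TCP orientation; "force": force on the tool from outside, world axes, zero at the start; "moment": the same for the moment, N m; "opening": finger opening in m.
Only numpy, scipy, OpenCV 4.12 (cv2) and the standard library are available. Lean on these libraries where they do the work, as an engineer would, in place of code of your own. Each camera call takes 0.05 s, during which the arm holds its last target.

### The job

One of the three identical-looking sanding blocks has a soft core, the other two are firm: feel which by squeezing them across their thickness, without bruising them. Wedge the soft one, kept squeezed while it goes in, fully home and upright in the slot of the dark wooden dock without forcing it, and stand the two firm ones upright in the yellow tray. Let go of everything and leave the rest of the bench as it is.

Things in the scene. Friction and masses are not known exactly. Their poses are not given: they have to be found in the camera images.
- block_a: sanding block on edge, about 180 g: 84 mm long (own x), 50 mm thick (own y, the squeeze direction), 64 mm tall; origin at the centre of its underside when not squeezed. Two 18 mm beech halves, cork faced, on a 14 mm black rubber core. The +y half slides towards the -y half when squeezed; the origin stays with the -y half. A squeeze of over 80 N bruises it
- block_b: sanding block that looks the same as block_a, same size, origin and axes. Of the three, the soft one yields about 0.8 mm per N of squeeze across its thickness and stops at 40 mm thick (so 13 N squeeze it fully); the firm ones give at most 1.5 mm however hard they are squeezed
- block_c: sanding block that looks the same as block_a and block_b, same size, origin and axes
- dock: dark wooden dock fixed to the bench, 124 (own x) x 77 (own y) x 30 mm tall, origin under its centre. In its top one slot with blue floor, 96 mm long (own x), 45 mm wide, 22 mm deep; side walls 16 mm, end walls 14 mm. A block goes in lengthwise, either way round; the soft one only while squeezed thinner than the slot; let go, it wedges itself with about 6 N on each wall. Over 60 N on the dock in all is too much
- slot_floor (a point): centre of the dock's slot floor, 8 mm above the bench and 22 mm below the dock's top; x along the slot, y across it
- tray: yellow plastic tray fixed to the bench, 230 mm (own x) x 100 mm (own y) x 16 mm tall, 5 mm walls, origin under its centre. Takes two blocks end to end along its length, for example 51 mm either side of the middle
- tray_floor (a point): centre of the tray's inner floor, 5 mm above the bench; x along the tray's length, y across it
- tin: green tin can, 54 mm across, 55 mm tall, bystander; origin under its centre
- glue: white glue bottle, 60 mm across, 150 mm tall, bystander; origin under its centre
- hammer: hammer lying on the bench, bystander
- driver: wood-handled screwdriver lying on the bench, bystander
- bench_brush: brush lying on the bench, bystander
- plane: wooden hand plane, 200 x 55 x 100 mm, bystander; origin under its centre
Mind the look-alikes: they are no part of the job. What is shaped like the block_a but blue or pink is not meant.

How it is judged:
By the outcome, as a careful person would: the job done as asked, in the order asked, and still so for the second after the job is handed in, with the robot touching nothing.
It also fails if it takes over 64 s, if anything falls off the work surface, if the arm or the gripper's body presses on something with over 40 N, if the wrist force passes 120 N, or if a joint passes its speed limit or range.

## Working session

There is one attempt and no reset: what is moved stays moved. The work goes in short steps, Python scripts to look and compute and a tool call to move; the robot and the scene stay as the last step left them, time stands still between calls to the robot, and variables do not carry over. Pictures are saved under pics/ and viewed, and the job is handed in when it is done.

Besides the shell and the picture viewer there is one more tool, called after ">>>" in YAML: its name, and indented under it one key for each argument. jog_arm: Moves the arm, as the interface text tells. Its arguments: {"type":"object","properties":{"targets":{"type":"string"}},"required":["targets"]}

```bash
ls; mkdir -p pics; cat > h.py <<'E'
import numpy as np,cv2
from plant import telemetry, snapshot, job, models, ctrl
def save(p,n): cv2.imwrite('pics/'+n,cv2.cvtColor(p['img'],cv2.COLOR_RGB2BGR))
def world(p,mask=None):
    z=p['range_z'];K=p['intrinsics'];v,u=np.mgrid[:z.shape[0],:z.shape[1]]
    c=np.stack([(u-K[0,2])/K[0,0]*z,(v-K[1,2])/K[1,1]*z,z],-1)
    return (c-p['t'])@p['R']   # R^T (c-t)
E
python3 - <<'E'
from h import *
o=telemetry.get_obs();print(o, ctrl.grip_depth)
for n in ['scene','side']:
    p=snapshot(n);save(p,n+'0.png');np.savez('pics/'+n+'0.npz',**{k:p[k] for k in['img','range_z','intrinsics','R','t']})
    for m in ['block_a','dock','tray']:
        for d in models.cut_out(m,p):
            W=world(p)[d['region']&(p['range_z']>0)]
            print(n,m,round(d['conf'],2),d['uv'],W.mean(0).round(3),W.max(0).round(3),d['region'].sum())
    for m in ['slot_floor','tray_floor']:
        print(m,[(d['conf'],d['uv']) for d in models.spot_point(m,p)][:3])
E
```

```text
pics
{'clock': 0.0, 'joint_pos': array([ 9.29385115e+01,  2.05907792e+01,  6.33077670e-01, -1.78947322e-02,
       -7.01352356e+01, -1.65075371e+01]), 'qvel': array([ 0.02567981, -0.0321247 , -0.01095647,  0.04210394, -0.06127901,
       -0.01627955]), 'tau': array([ 1.17076328e-03, -5.82722104e+01,  2.93057531e+01,  6.99724495e+00,
        7.05740356e-03, -1.55809826e-04]), 'tool_pos': array([0.15828422, 0.65567855, 0.2256318 ]), 'orientation': array([ 1.79906113e+02, -1.02807582e-02, -1.35751114e+01]), 'force': array([ 0.42432961,  0.58163838, -0.22473156]), 'moment': array([-0.00143517,  0.03710489, -0.02819168]), 'opening': 0.08796553700742407} -0.0188
scene block_a 0.97 [186.4, 218.3] [ 0.335 -0.193  0.046] [ 0.353 -0.116  0.069] 999
scene block_a 0.81 [311.2, 178.3] [0.451 0.154 0.05 ] [0.485 0.205 0.071] 607
scene block_a 0.76 [225.1, 235.9] [ 0.458 -0.162  0.046] [ 0.494 -0.092  0.07 ] 1037
scene block_a 0.72 [269.7, 206.5] [ 0.451 -0.011  0.047] [0.485 0.045 0.071] 893
scene block_a 0.7 [128.0, 211.3] [ 0.196 -0.295  0.044] [ 0.235 -0.228  0.07 ] 975
scene block_a 0.66 [262.
[... 537 characters left out ...]
 0.95 [260.5, 229.5] [ 0.433 -0.015  0.049] [0.479 0.021 0.07 ] 931
side block_a 0.7 [234.1, 183.7] [0.431 0.153 0.048] [0.479 0.234 0.071] 828
side block_a 0.65 [210.7, 365.7] [ 0.182 -0.302  0.052] [ 0.231 -0.257  0.07 ] 1304
side block_a 0.63 [287.6, 273.0] [ 0.438 -0.166  0.049] [ 0.489 -0.094  0.07 ] 1052
side block_a 0.63 [250.7, 306.2] [ 0.318 -0.201  0.051] [ 0.348 -0.148  0.072] 1029
side block_a 0.53 [178.1, 157.2] [0.351 0.351 0.018] [0.419 0.394 0.033] 329
side dock 0.61 [356.1, 259.0] [ 0.625 -0.188  0.02 ] [ 0.706 -0.129  0.037] 1603
side tray 0.81 [294.5, 164.8] [0.639 0.179 0.007] [0.76  0.251 0.022] 2246
slot_floor [(0.67, [354.7, 254.1])]
tray_floor [(0.78, [298.3, 166.0])]
```

View pics/scene0.png

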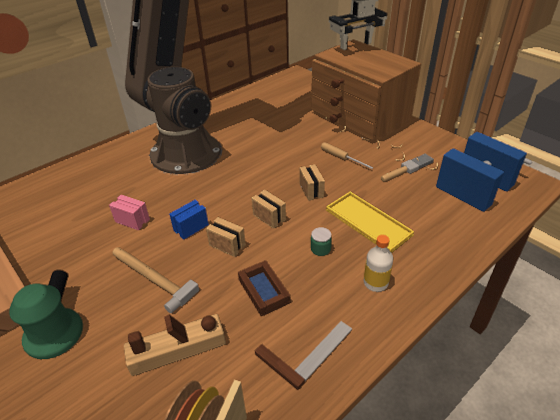

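View pics/side0.png

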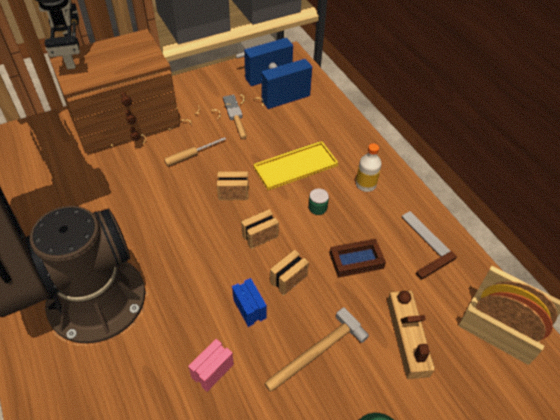

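The beech blocks with black cores are the three meant: scene (225,236), (270,207), (311,178), which match side (288,273), (261,229), (234,184). The blue block at (189,219) and the pink one at (129,211) are look-alikes. Next I measure the poses and enlarge a crop to confirm.

```bash
cat > meas.py <<'E'
from h import *
P={}
for n in ['scene','side']:
    P[n]=dict(np.load(f'pics/{n}0.npz'))
C={n:world(P[n]) for n in P}
def pts(x,y,r,z0,z1,n):
    W=C[n];m=(P[n]['range_z']>0)&(np.hypot(W[...,0]-x,W[...,1]-y)<r)&(W[...,2]>z0)&(W[...,2]<z1)
    return W[m]
for nm,x,y,r,z0,z1 in [('R',.452,-.16,.08,.056,.08),('M',.45,-.01,.08,.056,.08),('L',.45,.155,.08,.056,.08),('dock',.635,-.185,.10,.02,.045),('tray',.645,.18,.15,.01,.03)]:
    for s in [['scene'],['side'],['scene','side']]:
        A=np.vstack([pts(x,y,r,z0,z1,n) for n in s])
        (c,d,a)=cv2.minAreaRect((A[:,:2]*1000).astype(np.float32))
        print(nm,s,len(A),np.round(c,1),np.round(d,1),round(a,1),'z',np.median(A[:,2]).round(4))
E
python3 meas.py
python3 - <<'E'
import cv2,numpy as np
a=cv2.imread('pics/scene0.png')[160:270,160:350];b=cv2.imread('pics/side0.png')[160:300,200:320]
cv2.imwrite('pics/crop0.png',cv2.resize(a,None,fx=4,fy=4,interpolation=3))
E
```

```text
R ['scene'] 531 [ 447.3 -155.7] [88.7 52.9] 17.4 z 0.0644
R ['side'] 636 [ 444.4 -157.8] [86.3 54.4] 15.9 z 0.0629
R ['scene', 'side'] 1167 [ 446.3 -157. ] [91.4 54.8] 17.3 z 0.0636
M ['scene'] 440 [440.3  -3.8] [86.6 53.6] 3.5 z 0.0646
M ['side'] 544 [438.   -5.5] [86.6 53.3] 3.7 z 0.0627
M ['scene', 'side'] 984 [439.1  -4.5] [88.9 55.1] 3.7 z 0.0634
L ['scene'] 349 [437.9 165.5] [53.2 90.6] 64.8 z 0.0646
L ['side'] 467 [435.  163.3] [57.9 83.3] 65.2 z 0.0627
L ['scene', 'side'] 816 [436.6 163.2] [58.8 90.1] 66.3 z 0.0636
dock ['scene'] 988 [ 627.6 -182.6] [ 78.5 129.6] 76.5 z 0.0311
dock ['side'] 874 [ 626.4 -184.8] [ 82.1 126.6] 77.4 z 0.0291
dock ['scene', 'side'] 1862 [ 627.1 -185.1] [ 82.8 130. ] 76.9 z 0.0302
tray ['scene'] 641 [644.2 133.7] [202.7 232.2] 88.9 z 0.0155
tray ['side'] 492 [643.  178.8] [110.2 234. ] 89.6 z 0.0139
tray ['scene', 'side'] 1133 [642.6 133.6] [202.3 235.3] 88.5 z 0.0148
```

View pics/crop0.png

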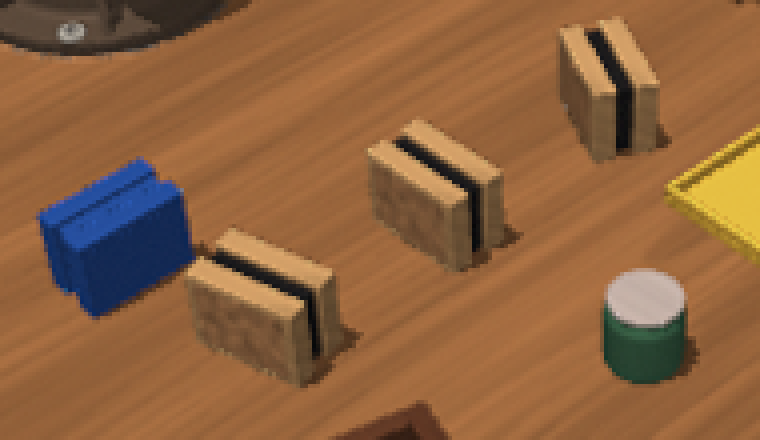

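The crop confirms three beech blocks with black cores. Next I fix the tray and glue positions and check what the wrist camera sees.

```bash
cat > plan.py <<'E'
from h import *
from scipy.spatial.transform import Rotation as Ro
import sys
def Rt(yaw): return Ro.from_euler('xyz',[180,0,yaw],degrees=True)
def plan(goals):
    o=telemetry.get_obs();R0=Ro.from_euler('xyz',o['orientation'],degrees=True);p0=o['tool_pos']
    print('t',round(o['clock'],2),'p',p0.round(4),'rpy',o['orientation'].round(2),'F',o['force'].round(1),'open',round(o['opening']*1000,1),'j',o['joint_pos'].round(0))
    for x,y,z,yaw in goals:
        s=R0.inv().apply(np.array([x,y,z])-p0); r=(R0.inv()*Rt(yaw)).as_rotvec(degrees=True)
        print('goal',(x,y,z,yaw),'->',s.round(4),r.round(1),'dist',np.linalg.norm(s).round(3))
if __name__=='__main__':
    plan([tuple(map(float,a.split(','))) for a in sys.argv[1:]])
E
cat >> meas.py <<'E'
print('--')
for n in P:
    W=C[n];m=(P[n]['range_z']>0)
    # tray by yellow color
    im=P[n]['img'].astype(int);yel=m&(im[...,0]>150)&(im[...,1]>130)&(im[...,2]<90)&(W[...,2]<.03)&(abs(W[...,0]-.645)<.16)&(abs(W[...,1]-.18)<.09)
    A=W[yel];print('tray',n,cv2.minAreaRect((A[:,:2]*1000).astype(np.float32)))
    g=m&(W[...,2]>.08)&(W[...,2]<.2)&(W[...,0]>.6)&(W[...,1]>-.1)&(W[...,1]<.3);A=W[g]
    print('glue',A.mean(0).round(3),A.min(0).round(3),A.max(0).round(3))
    g=m&(W[...,2]>.045)&(W[...,2]<.08)&(abs(W[...,0]-.6)<.06)&(abs(W[...,1]-.05)<.08);A=W[g]
    print('tin',A.mean(0).round(3),A.min(0).round(3),A.max(0).round(3))
    # dock: slot floor blue
    b=m&(im[...,2]>im[...,0]+15)&(abs(W[...,0]-.63)<.07)&(abs(W[...,1]+.185)<.06)&(W[...,2]<.02);A=W[b]
    print('slot',len(A),A.mean(0),cv2.minAreaRect((A[:,:2]*1000).astype(np.float32)))
    d=m&(np.hypot(W[...,0]-.627,W[...,1]+.184)<.085)&(W[...,2]>.024)&(W[...,2]<.04);A=W[d];print('rim',A.mean(0))
E
python3 meas.py | sed -n '/--/,$p'
python3 - <<'E'
from h import *
p=snapshot('wrist');save(p,'wrist0.png');print((-p['R'].T@p['t']).round(3),p['R'].round(2))
E
python3 plan.py .5,.15,.22,-25
```

```text
--
tray scene ((637.6206665039062, 182.47201538085938), (114.15980529785156, 247.32373046875), 86.7772445678711)
glue [0.801 0.019 0.114] [ 0.766 -0.     0.08 ] [0.825 0.055 0.154]
tin [0.628 0.011 0.055] [ 0.601 -0.012  0.045] [0.652 0.039 0.062]
slot 406 [ 0.62258537 -0.17918145  0.01015759] ((621.5762939453125, -179.00250244140625), (38.46609115600586, 81.32861328125), 75.51610565185547)
rim [ 0.63267801 -0.18549772  0.0308984 ]
tray side ((629.3335571289062, 188.13275146484375), (126.59390258789062, 287.1274719238281), 89.98897552490234)
glue [1.385 0.174 0.129] [ 0.761 -0.004  0.08 ] [1.626 0.3   0.2  ]
tin [0.621 0.009 0.054] [ 0.595 -0.018  0.045] [0.649 0.038 0.062]
slot 336 [ 0.63304159 -0.1782509   0.00865569] ((632.9328002929688, -178.15396118164062), (35.449337005615234, 89.99900817871094), 76.43500518798828)
rim [ 0.62500256 -0.18647226  0.02954597]
[0.232 0.638 0.384] [[-0.23 -0.97  0.  ]
 [-0.93  0.22  0.28]
 [-0.27  0.06 -0.96]]
t 0.65 p [0.1584 0.6561 0.2266] rpy [-180.      0.    -13.57] F [ 0.2 -0.7 -0.6] open 87.7 j [ 93.  21.   1.  -0. -70. -17.]
goal (0.5, 0.15, 0.22, -25.0) -> [0.4509 0.4118 0.0066] [-0.   0.  11.4] dist 0.611
```

View pics/wrist0.png

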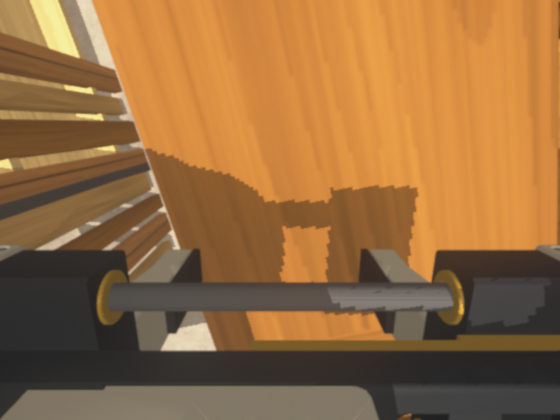

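```bash
python3 plan.py .47,.22,.225,-13 .53,-.16,.20,-13
```

```text
t 0.65 p [0.1584 0.6561 0.2266] rpy [-180.      0.    -13.57] F [ 0.2 -0.7 -0.6] open 87.7 j [ 93.  21.   1.  -0. -70. -17.]
goal (0.47, 0.22, 0.225, -13.0) -> [0.4053 0.3508 0.0016] [-0.   0.  -0.6] dist 0.536
goal (0.53, -0.16, 0.2, -13.0) -> [0.5528 0.7062 0.0265] [-0.   0.  -0.6] dist 0.897
```

>>> jog_arm:
  targets: "0.05 0.044 0 0 0 0 1; 0.1 0.088 0 0 0 0 1; 0.15 0.13 0 0 0 0 1; 0.2 0.174 0 0 0 0 1; 0.25 0.217 0 0 0 0 1; 0.3 0.26 0 0 0 0 1; 0.35 0.303 0 0 0 0 1; 0.405 0.35 0 0 0 0 1"

```text
clock: 1.65
tool_pos: [0.4502, 0.2478, 0.2271]
orientation: [-179.9, -0.0, -13.5]
force: [1.4, 1.3, 0.5]
opening: 0.0877
```

```bash
python3 plan.py .53,-.16,.20,-13
```

```text
t 1.65 p [0.4502 0.2478 0.2271] rpy [-1.7994e+02 -4.0000e-02 -1.3540e+01] F [1.4 1.3 0.5] open 87.7 j [ 51.   5. -19.   0. -65.  26.]
goal (0.53, -0.16, 0.2, -13.0) -> [0.1731 0.3778 0.0268] [-0.1 -0.  -0.5] dist 0.416
```

>>> jog_arm:
  targets: "0.024 0.052 0.003 0 0 0 1; 0.048 0.104 0.007 0 0 0 1; 0.072 0.156 0.01 0 0 0 1; 0.096 0.209 0.014 0 0 0 1; 0.12 0.262 0.018 0 0 0 1; 0.145 0.316 0.022 0 0 0 1; 0.173 0.378 0.027 0 0 0 1; 0.173 0.378 0.027 0 0 0 1"

```text
clock: 2.65
tool_pos: [0.5296, -0.1637, 0.1991]
orientation: [-180.0, 0.0, -13.8]
force: [-0.6, -0.1, -0.1]
opening: 0.0879
```

```bash
python3 - <<'E'
from h import *
p=snapshot('wrist');save(p,'wrist1.png');np.savez('pics/wrist1.npz',**{k:p[k] for k in['img','range_z','intrinsics','R','t']})
W=world(p);z=p['range_z']
for d in models.cut_out('dock',p):
    A=W[d['region']&(z>0)];print(d['conf'],d['uv'],A.mean(0),A.min(0),A.max(0))
im=p['img'].astype(int)
b=(z>0)&(im[...,2]>im[...,0]+15)&(abs(W[...,0]-.63)<.1)&(abs(W[...,1]+.185)<.09);A=W[b]
print('slot',len(A),A.mean(0),cv2.minAreaRect((A[:,:2]*1000).astype(np.float32)))
d=(z>0)&(np.hypot(W[...,0]-.627,W[...,1]+.184)<.1)&(W[...,2]>.024)&(W[...,2]<.04);A=W[d];print('rim',A.mean(0),cv2.minAreaRect((A[:,:2]*1000).astype(np.float32)))
E
python3 plan.py
```

```text
0.69 [279.1, 94.2] [ 0.63101939 -0.185319    0.019866  ] [ 0.55718878 -0.23738357 -0.00293407] [ 0.69994463 -0.13391182  0.03188828]
slot 3728 [ 0.62877612 -0.18474896  0.0076778 ] ((626.9005737304688, -184.49400329589844), (42.111907958984375, 93.62816619873047), 76.76935577392578)
rim [ 0.63171354 -0.1855067   0.02895799] ((627.078125, -184.3854522705078), (77.1298599243164, 124.00410461425781), 76.4824447631836)
t 2.75 p [ 0.5297 -0.1612  0.1995] rpy [-179.94   -0.    -13.68] F [-0.7 -0.6  0.4] open 87.3 j [  3.  10. -17.  -0. -63.  73.]
```

View pics/wrist1.png

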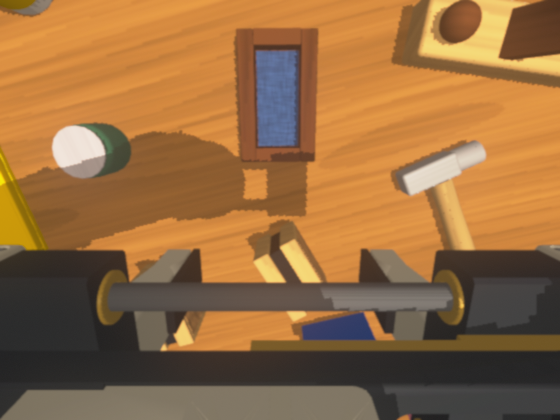

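Dock found: centre (0.627, −0.1844), 124×77 mm as stated, yaw −13.5°, image (277,95). First I go to block R.

```bash
python3 plan.py .446,-.157,.10,17 .446,-.157,.032,17
```

```text
t 2.75 p [ 0.5297 -0.1612  0.1995] rpy [-179.94   -0.    -13.68] F [-0.7 -0.6  0.4] open 87.3 j [  3.  10. -17.  -0. -63.  73.]
goal (0.446, -0.157, 0.1, 17.0) -> [-0.0823  0.0158  0.0995] [ -0.1  -0.  -30.7] dist 0.13
goal (0.446, -0.157, 0.032, 17.0) -> [-0.0823  0.0159  0.1675] [ -0.1  -0.  -30.7] dist 0.187
```

>>> jog_arm:
  targets: "-0.03 0.006 0.025 0 0 -10 1; -0.06 0.012 0.05 0 0 -20 1; -0.082 0.016 0.075 0 0 -30.5 1; -0.082 0.016 0.1 0 0 -30.7 1; -0.082 0.016 0.14 0 0 -30.7 1; -0.082 0.016 0.167 0 0 -30.7 1; -0.082 0.016 0.1675 0 0 -30.7 1; -0.082 0.016 0.1675 0 0 -30.7 -1"

```text
clock: 3.75
tool_pos: [0.4471, -0.1565, 0.033]
orientation: [-180.0, -0.1, 17.1]
force: [-0.4, -0.1, 0.9]
opening: 0.0824
```

>>> jog_arm:
  targets: "0 0 0 0 0 0 -1; 0 0 0 0 0 0 -1; 0 0 0 0 0 0 -1; 0 0 0 0 0 0 -1; 0 0 0 0 0 0 -1; 0 0 0 0 0 0 -1; 0 0 0 0 0 0 -1; 0 0 0 0 0 0 -1"

```text
clock: 4.75
tool_pos: [0.4476, -0.1566, 0.0335]
orientation: [180.0, -0.1, 17.1]
force: [-1.0, -0.2, 5.9]
opening: 0.0398
```

```bash
python3 plan.py .439,-.0045,.1,3.6
```

```text
t 4.75 p [ 0.4476 -0.1566  0.0335] rpy [ 1.800e+02 -1.400e-01  1.713e+01] F [-1.  -0.2  5.9] open 39.8 j [  5.  15. -38.  -0. -37. 103.]
goal (0.439, -0.0045, 0.1, 3.6) -> [ 0.0367 -0.1479 -0.0665] [-0.  -0.1 13.5] dist 0.166
```

Opening is 39.8 mm, so block R is the soft one and is held fully squeezed. I lift it and carry it over the dock.

```bash
python3 plan.py .4476,-.1566,.09,17.1 .627,-.1844,.09,-13.5
```

```text
t 4.75 p [ 0.4476 -0.1566  0.0335] rpy [ 1.800e+02 -1.400e-01  1.713e+01] F [-1.  -0.2  5.9] open 39.8 j [  5.  15. -38.  -0. -37. 103.]
goal (0.4476, -0.1566, 0.09, 17.1) -> [ 0.0002  0.     -0.0565] [ 0.  -0.1  0. ] dist 0.057
goal (0.627, -0.1844, 0.09, -13.5) -> [ 0.1634  0.0794 -0.0561] [-0.  -0.1 30.6] dist 0.19
```

>>> jog_arm:
  targets: "0 0 -0.02 0 0 0 -1; 0 0 -0.06 0 0 0 -1; 0.03 0.015 -0.07 0 0 6 -1; 0.07 0.034 -0.07 0 0 14 -1; 0.11 0.053 -0.07 0 0 22 -1; 0.145 0.07 -0.07 0 0 29 -1; 0.1634 0.0794 -0.065 0 0 30.6 -1; 0.1634 0.0794 -0.06 0 0 30.6 -1"

```text
clock: 5.75
tool_pos: [0.6274, -0.1846, 0.0922]
orientation: [-179.9, -0.0, -13.5]
force: [-0.5, -0.3, -1.9]
opening: 0.0393
```

```bash
python3 - <<'E'
from h import *
for n in['side','scene','wrist']:
    p=snapshot(n)
    if n=='wrist': cv2.imwrite('pics/w2.png',cv2.cvtColor(p['img'],cv2.COLOR_RGB2BGR)[:,:]);np.savez('pics/wrist2.npz',**{k:p[k] for k in['img','range_z','intrinsics','R','t']})
    elif n=='side':cv2.imwrite('pics/s2.png',cv2.resize(cv2.cvtColor(p['img'],cv2.COLOR_RGB2BGR)[180:320,270:450],None,fx=4,fy=4))
    else:cv2.imwrite('pics/c2.png',cv2.resize(cv2.cvtColor(p['img'],cv2.COLOR_RGB2BGR)[180:340,170:360],None,fx=3,fy=3))
E
python3 plan.py .627,-.1844,.09,-13.5
```

```text
t 5.9 p [ 0.6256 -0.1843  0.0928] rpy [-1.7995e+02  2.0000e-02 -1.3470e+01] F [ 0.2  0.9 -1.9] open 40.0 j [  1.  25. -12.  -0. -54.  76.]
goal (0.627, -0.1844, 0.09, -13.5) -> [ 0.0014 -0.0002  0.0028] [-0.1  0.   0. ] dist 0.003
```

View pics/w2.png

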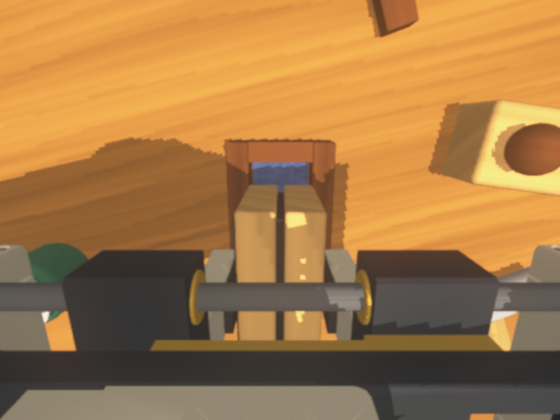

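View pics/s2.png

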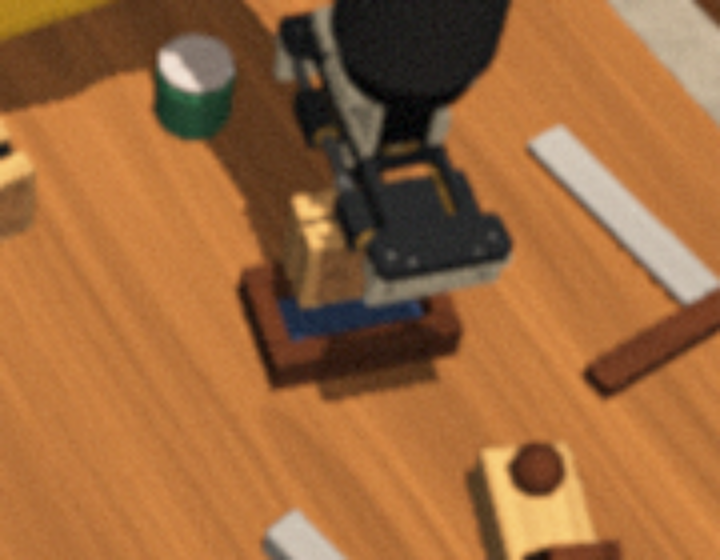

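View pics/c2.png

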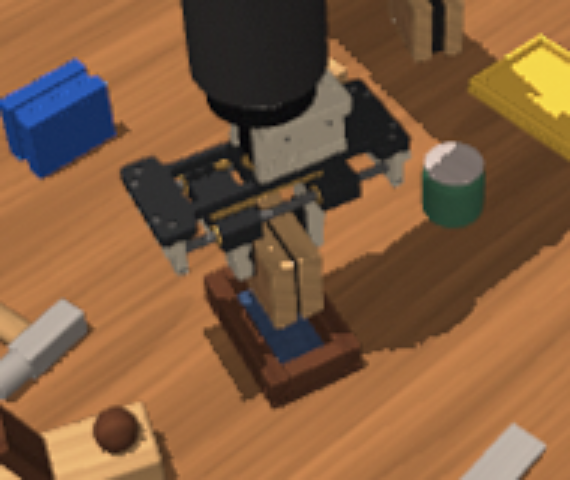

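Wrist view: block core at column 280, slot centre about 280, so it is aligned laterally. I descend gently.

>>> jog_arm:
  targets: "0.001 0 0.008 0 0 0 -1; 0.001 0 0.016 0 0 0 -1; 0.001 0 0.022 0 0 0 -1; 0.001 0 0.026 0 0 0 -1; 0.001 0 0.030 0 0 0 -1; 0.001 0 0.034 0 0 0 -1; 0.001 0 0.037 0 0 0 -1; 0.001 0 0.039 0 0 0 -1"

```text
clock: 6.9
tool_pos: [0.6266, -0.1845, 0.0537]
orientation: [-179.9, 0.0, -13.5]
force: [-0.5, 0.4, -1.6]
opening: 0.0397
```

```bash
python3 plan.py .627,-.1844,.0415,-13.5
```

```text
t 6.9 p [ 0.6266 -0.1845  0.0537] rpy [-1.7995e+02  2.0000e-02 -1.3470e+01] F [-0.5  0.4 -1.6] open 39.7 j [  1.  27. -14.  -0. -49.  76.]
goal (0.627, -0.1844, 0.0415, -13.5) -> [ 0.0004 -0.0002  0.0122] [-0.1  0.   0. ] dist 0.012
```

Already 10 mm inside the slot with no contact force. I go on to about the floor.

>>> jog_arm:
  targets: "0 0 0.003 0 0 0 -1; 0 0 0.006 0 0 0 -1; 0 0 0.008 0 0 0 -1; 0 0 0.009 0 0 0 -1; 0 0 0.010 0 0 0 -1; 0 0 0.011 0 0 0 -1; 0 0 0.0115 0 0 0 -1; 0 0 0.0115 0 0 0 -1"

```text
clock: 7.9
tool_pos: [0.6266, -0.1845, 0.0421]
orientation: [-179.9, 0.0, -13.5]
force: [-0.4, -0.3, -2.0]
opening: 0.0394
```

```bash
python3 plan.py .627,-.1844,.0415,-13.5
```

```text
t 7.9 p [ 0.6266 -0.1845  0.0421] rpy [-1.7995e+02  2.0000e-02 -1.3470e+01] F [-0.4 -0.3 -2. ] open 39.4 j [  1.  28. -14.  -0. -48.  76.]
goal (0.627, -0.1844, 0.0415, -13.5) -> [ 0.0004 -0.0002  0.0006] [-0.1  0.   0. ] dist 0.001
```

>>> jog_arm:
  targets: "0 0 0.0003 0 0 0 -1; 0 0 0.0006 0 0 0 -1; 0 0 0.0009 0 0 0 -1; 0 0 0.0012 0 0 0 -1; 0 0 0.0015 0 0 0 -1; 0 0 0.0018 0 0 0 -1; 0 0 0.0018 0 0 0 -1; 0 0 0.0018 0 0 0 -1"

```text
clock: 8.9
tool_pos: [0.6266, -0.1845, 0.0415]
orientation: [-180.0, -0.0, -13.5]
force: [-5.3, 1.8, 8.9]
opening: 0.0397
```

Floor contact (about 11 N) is at the predicted height. I release in stages and then rise.

>>> jog_arm:
  targets: "0 0 0 0 0 0 0; 0 0 0 0 0 0 0.05; 0 0 0 0 0 0 0.1; 0 0 0 0 0 0 0.15; 0 0 0 0 0 0 0.3; 0 0 0 0 0 0 0.5; 0 0 0 0 0 0 0.8; 0 0 0 0 0 0 1"

```text
clock: 9.9
tool_pos: [0.6266, -0.1845, 0.0415]
orientation: [-180.0, -0.0, -13.5]
force: [0.1, -0.8, -0.7]
opening: 0.0802
```

```bash
python3 plan.py .6266,-.1845,.11,-13.5 .439,-.0045,.11,3.6
```

```text
t 9.9 p [ 0.6266 -0.1845  0.0415] rpy [-1.7995e+02 -1.0000e-02 -1.3460e+01] F [ 0.1 -0.8 -0.7] open 80.2 j [  1.  28. -14.  -0. -48.  76.]
goal (0.6266, -0.1845, 0.11, -13.5) -> [ 0.     -0.     -0.0685] [-0. -0.  0.] dist 0.068
goal (0.439, -0.0045, 0.11, 3.6) -> [-0.2243 -0.1314 -0.0684] [ -0.   -0.  -17.1] dist 0.269
```

>>> jog_arm:
  targets: "0 0 -0.02 0 0 0 1; 0 0 -0.05 0 0 0 1; 0 0 -0.08 0 0 0 1; -0.03 0 -0.11 0 0 0 1; -0.06 0 -0.135 0 0 0 1; -0.09 0 -0.155 0 0 0 1; -0.1 0 -0.158 0 0 0 1; -0.1 0 -0.158 0 0 0 1"

```text
clock: 10.9
tool_pos: [0.5292, -0.1612, 0.1998]
orientation: [-179.9, -0.1, -13.4]
force: [0.6, 0.4, 0.4]
opening: 0.0877
```

```bash
python3 - <<'E'
from h import *
p=snapshot('wrist');save(p,'wrist3.png')
W=world(p);z=p['range_z']
d=(z>0)&(np.hypot(W[...,0]-.627,W[...,1]+.184)<.1)&(W[...,2]>.06)&(W[...,2]<.09);A=W[d];print('top',np.median(A[:,2]),np.percentile(A[:,2],[2,98]),cv2.minAreaRect((A[:,:2]*1000).astype(np.float32)))
c=np.linalg.lstsq(np.c_[A[:,:2],np.ones(len(A))],A[:,2],rcond=None)[0];print('slope deg',np.degrees(c[:2]))
E
python3 plan.py .439,-.0045,.1,3.6 .439,-.0045,.032,3.6
```

```text
top 0.07090459829459464 [0.06627999 0.07262017] ((624.5286865234375, -183.8590087890625), (45.94215774536133, 84.04563903808594), 76.49473571777344)
slope deg [-0.10564613 -0.01733619]
t 10.95 p [ 0.5295 -0.1613  0.1992] rpy [-1.7995e+02 -1.0000e-02 -1.3450e+01] F [-0.3 -0.1 -0.6] open 87.4 j [  3.  10. -17.  -0. -63.  73.]
goal (0.439, -0.0045, 0.1, 3.6) -> [-0.1244 -0.1314  0.0993] [ -0.  -0. -17.] dist 0.206
goal (0.439, -0.0045, 0.032, 3.6) -> [-0.1245 -0.1313  0.1673] [ -0.  -0. -17.] dist 0.246
```

View pics/wrist3.png

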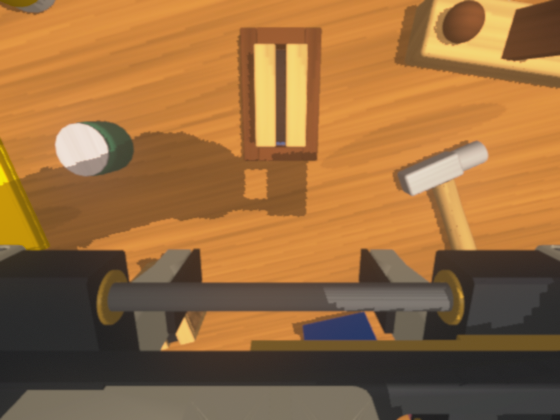

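The soft block is home: flat top, 72 mm high after the 1 mm bias seen on the rim, 45 mm wide. Image (280,95). Now block M.

>>> jog_arm:
  targets: "-0.035 -0.037 0.025 0 0 -5 1; -0.07 -0.075 0.05 0 0 -10 1; -0.105 -0.112 0.075 0 0 -15 1; -0.1245 -0.1315 0.095 0 0 -17 1; -0.1245 -0.1315 0.135 0 0 -17 1; -0.1245 -0.1315 0.165 0 0 -17 1; -0.1245 -0.1315 0.167 0 0 -17 1; -0.1245 -0.1315 0.167 0 0 -17 -1"

```text
clock: 11.95
tool_pos: [0.4396, -0.0043, 0.0324]
orientation: [-180.0, 0.0, 3.6]
force: [0.9, -0.0, 0.2]
opening: 0.0821
```

>>> jog_arm:
  targets: "0 0 0 0 0 0 -1; 0 0 0 0 0 0 -1; 0 0 0 0 0 0 -1; 0 0 0 0 0 0 -1; 0 0 0 0 0 0 -1; 0 0 0 0 0 0 -1; 0 0 0 0 0 0 -1; 0 0 0 0 0 0 -1"

```text
clock: 12.95
tool_pos: [0.4399, -0.0042, 0.0329]
orientation: [-180.0, -0.0, 3.6]
force: [-0.9, -0.0, 7.5]
opening: 0.0481
```

```bash
python3 plan.py
python3 - <<'E'
import cv2
cv2.imwrite('pics/tray.png',cv2.resize(cv2.imread('pics/side0.png')[120:240,220:400],None,fx=4,fy=4))
from h import *
for n in['scene','side']:
    P=dict(np.load(f'pics/{n}0.npz'));W=world(P)
    m=(P['range_z']>0)&(W[...,2]<.03)&(W[...,2]>.0095)&(abs(W[...,0]-.645)<.14)&(abs(W[...,1]-.18)<.07)
    A=W[m];print(n,len(A),np.percentile(A[:,0],[1,50,99]).round(4),np.percentile(A[:,1],[1,50,99]).round(4),cv2.minAreaRect((A[:,:2]*1000).astype(np.float32)))
E
```

```text
t 12.95 p [ 0.4399 -0.0042  0.0329] rpy [-1.7998e+02 -3.0000e-02  3.5800e+00] F [-0.9 -0.   7.5] open 48.1 j [ 25.  12. -42.  -0. -36.  68.]
scene 712 [0.5316 0.6493 0.7606] [0.1296 0.1874 0.232 ] ((645.27099609375, 182.3439178466797), (106.74784088134766, 231.86231994628906), 89.65599060058594)
side 559 [0.527  0.6419 0.7571] [0.1254 0.1728 0.2312] ((643.0258178710938, 178.78506469726562), (110.17552185058594, 233.95274353027344), 89.62419891357422)
```

View pics/tray.png

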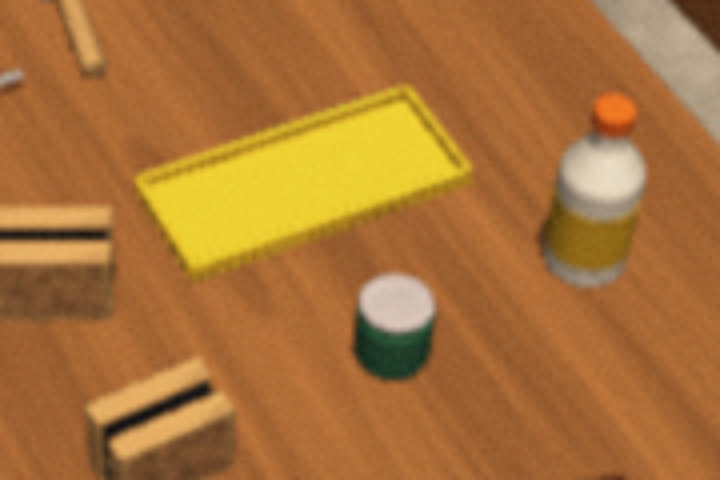

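Block M is firm (48.1 mm). Tray centre is about (0.644, 0.181) with its length along x. M goes to the far half.

```bash
python3 plan.py .695,.181,.12,0
```

```text
t 12.95 p [ 0.4399 -0.0042  0.0329] rpy [-1.7998e+02 -3.0000e-02  3.5800e+00] F [-0.9 -0.   7.5] open 48.1 j [ 25.  12. -42.  -0. -36.  68.]
goal (0.695, 0.181, 0.12, 0.0) -> [ 0.2662 -0.169  -0.0869] [-0.  -0.   3.6] dist 0.327
```

>>> jog_arm:
  targets: "0 0 -0.03 0 0 0 -1; 0 0 -0.08 0 0 0 -1; 0.045 -0.028 -0.09 0 0 0 -1; 0.09 -0.056 -0.09 0 0 1 -1; 0.14 -0.088 -0.09 0 0 2 -1; 0.19 -0.12 -0.09 0 0 3 -1; 0.24 -0.152 -0.085 0 0 3.6 -1; 0.2662 -0.169 -0.08 0 0 3.6 -1"

```text
clock: 13.95
tool_pos: [0.6965, 0.1826, 0.1115]
orientation: [180.0, 0.0, -0.0]
force: [-0.5, 0.3, -1.5]
opening: 0.0483
```

```bash
python3 - <<'E'
from h import *
p=snapshot('wrist');save(p,'wrist4.png')
W=world(p);z=p['range_z']
m=(z>0)&(W[...,2]>.0105)&(W[...,2]<.025)&(abs(W[...,0]-.645)<.15)&(abs(W[...,1]-.18)<.08)
A=W[m];print(A.min(0),A.max(0))
E
python3 plan.py .695,.181,.046,0
```

```text
[0.57206111 0.12870325 0.01053664] [0.75846843 0.2289741  0.01703998]
t 14.0 p [0.6982 0.184  0.1102] rpy [1.7997e+02 2.0000e-02 5.0000e-02] F [ 5.8  2.5 -0.3] open 47.8 j [ 30.  29.  -1.   0. -60.  60.]
goal (0.695, 0.181, 0.046, 0.0) -> [-0.0032  0.0029  0.0642] [0. 0. 0.] dist 0.064
```

View pics/wrist4.png

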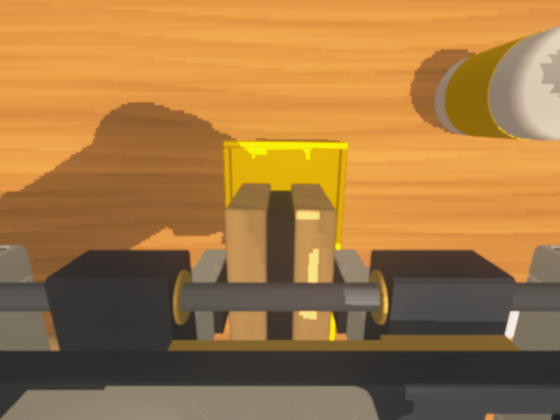

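The block (column 280) sits over the tray (columns 224–346). The tray y span of 0.129–0.229 puts its centre at 0.179. Lowering.

>>> jog_arm:
  targets: "-0.003 0.004 0.02 0 0 0 -1; -0.0035 0.005 0.045 0 0 0 -1; -0.0035 0.005 0.06 0 0 0 -1; -0.0035 0.005 0.065 0 0 0 -1; -0.0035 0.005 0.068 0 0 0 -1; -0.0035 0.005 0.07 0 0 0 -1; -0.0035 0.005 0.071 0 0 0 -1; -0.0035 0.005 0.072 0 0 0 -1"

```text
clock: 15.0
tool_pos: [0.6949, 0.179, 0.0387]
orientation: [180.0, -0.0, 0.0]
force: [0.3, -0.1, -0.7]
opening: 0.0476
```

```bash
python3 plan.py .6945,.179,.038,0
```

```text
t 15.0 p [0.6949 0.179  0.0387] rpy [ 1.7999e+02 -2.0000e-02  5.0000e-02] F [ 0.3 -0.1 -0.7] open 47.6 j [ 30.  33.  -5.   0. -52.  60.]
goal (0.6945, 0.179, 0.038, 0.0) -> [-0.0004  0.      0.0007] [ 0. -0.  0.] dist 0.001
```

>>> jog_arm:
  targets: "0 0 0.0005 0 0 0 -1; 0 0 0.001 0 0 0 -1; 0 0 0.001 0 0 0 -1; 0 0 0.001 0 0 0 0.15; 0 0 0.001 0 0 0 0.3; 0 0 0.001 0 0 0 0.6; 0 0 0.001 0 0 0 1; 0 0 0.001 0 0 0 1"

```text
clock: 16.0
tool_pos: [0.6949, 0.1791, 0.0377]
orientation: [180.0, -0.0, 0.0]
force: [0.3, -0.1, 0.2]
opening: 0.0815
```

```bash
python3 plan.py .695,.179,.12,0 .4366,.1642,.11,-24.5 .4366,.1642,.032,-24.5
```

```text
t 16.0 p [0.6949 0.1791 0.0377] rpy [ 1.7999e+02 -2.0000e-02  5.0000e-02] F [ 0.3 -0.1  0.2] open 81.5 j [ 30.  33.  -5.   0. -52.  60.]
goal (0.695, 0.179, 0.12, 0.0) -> [ 0.0001  0.0001 -0.0823] [ 0. -0.  0.] dist 0.082
goal (0.4366, 0.1642, 0.11, -24.5) -> [-0.2583  0.0147 -0.0724] [ 0.  -0.  24.5] dist 0.269
goal (0.4366, 0.1642, 0.032, -24.5) -> [-0.2584  0.0147  0.0056] [ 0.  -0.  24.5] dist 0.259
```

>>> jog_arm:
  targets: "0 0 -0.03 0 0 0 1; 0 0 -0.085 0 0 0 1; -0.05 0.003 -0.09 0 0 5 1; -0.105 0.006 -0.09 0 0 11 1; -0.16 0.009 -0.09 0 0 17 1; -0.215 0.012 -0.085 0 0 23 1; -0.2585 0.0147 -0.075 0 0 24.8 1; -0.2585 0.0147 -0.07 0 0 24.8 1"

```text
clock: 17.0
tool_pos: [0.4337, 0.1634, 0.1077]
orientation: [-180.0, 0.0, -24.7]
force: [1.2, 0.4, 0.5]
opening: 0.0879
```

```bash
python3 plan.py .4366,.1642,.032,-24.8
```

```text
t 17.0 p [0.4337 0.1634 0.1077] rpy [-1.7997e+02  1.0000e-02 -2.4690e+01] F [1.2 0.4 0.5] open 87.9 j [ 45.   7. -35.  -0. -48.  20.]
goal (0.4366, 0.1642, 0.032, -24.8) -> [ 0.0023 -0.0019  0.0757] [-0.   0.   0.1] dist 0.076
```

>>> jog_arm:
  targets: "0.0023 -0.0019 0.03 0 0 0 1; 0.0023 -0.0019 0.065 0 0 0 1; 0.0023 -0.0019 0.0757 0 0 0 1; 0.0023 -0.0019 0.0757 0 0 0 -1; 0.0023 -0.0019 0.0757 0 0 0 -1; 0.0023 -0.0019 0.0757 0 0 0 -1; 0.0023 -0.0019 0.0757 0 0 0 -1; 0.0023 -0.0019 0.0757 0 0 0 -1"

```text
clock: 18.0
tool_pos: [0.4369, 0.1644, 0.0326]
orientation: [-179.9, -0.0, -24.7]
force: [-1.9, -0.8, 6.0]
opening: 0.0478
```

>>> jog_arm:
  targets: "0 0 0 0 0 0 -1; 0 0 0 0 0 0 -1; 0 0 0 0 0 0 -1; 0 0 0 0 0 0 -1; 0 0 0 0 0 0 -1; 0 0 0 0 0 0 -1; 0 0 0 0 0 0 -1; 0 0 0 0 0 0 -1"

```text
clock: 19.0
tool_pos: [0.4368, 0.1643, 0.0327]
orientation: [-179.9, -0.0, -24.7]
force: [-2.1, 0.2, 2.9]
opening: 0.0481
```

```bash
python3 plan.py .592,.179,.115,0
```

```text
t 19.0 p [0.4368 0.1643 0.0327] rpy [-1.7994e+02 -2.0000e-02 -2.4670e+01] F [-2.1  0.2  2.9] open 48.1 j [ 45.  14. -39.  -0. -37.  20.]
goal (0.592, 0.179, 0.115, 0.0) -> [ 0.1349 -0.0782 -0.0822] [ -0.1  -0.  -24.7] dist 0.176
```

The third block is firm too (48.1 mm), so the result is consistent. I carry it to the near half of the tray.

>>> jog_arm:
  targets: "0 0 -0.03 0 0 0 -1; 0 0 -0.075 0 0 -2 -1; 0.02 -0.012 -0.085 0 0 -8 -1; 0.05 -0.029 -0.085 0 0 -14 -1; 0.085 -0.05 -0.085 0 0 -20 -1; 0.12 -0.07 -0.082 0 0 -24.7 -1; 0.135 -0.0782 -0.08 0 0 -24.7 -1; 0.135 -0.0782 -0.08 0 0 -24.7 -1"

```text
clock: 20.0
tool_pos: [0.5922, 0.1785, 0.1114]
orientation: [180.0, 0.1, -0.1]
force: [-0.7, -0.1, -1.5]
opening: 0.0484
```

```bash
python3 - <<'E'
from h import *
p=snapshot('wrist');save(p,'wrist5.png')
E
python3 plan.py .592,.179,.038,0
```

```text
t 20.05 p [0.5914 0.1785 0.1118] rpy [-1.8e+02  6.0e-02 -7.0e-02] F [-0.4 -0.5 -1.4] open 48.1 j [ 35.  21. -15.  -0. -54.  55.]
goal (0.592, 0.179, 0.038, 0.0) -> [ 0.0007 -0.0005  0.0738] [-0.   0.1 -0.1] dist 0.074
```

View pics/wrist5.png

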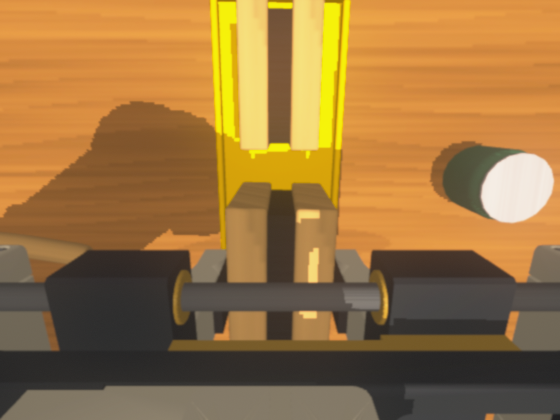

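Block M stands in the far half (280,75), and the held block is in line behind it with a clear gap. Lowering and releasing.

>>> jog_arm:
  targets: "0.0007 -0.0005 0.025 0 0 0 -1; 0.0007 -0.0005 0.05 0 0 0 -1; 0.0007 -0.0005 0.063 0 0 0 -1; 0.0007 -0.0005 0.068 0 0 0 -1; 0.0007 -0.0005 0.07 0 0 0 -1; 0.0007 -0.0005 0.0715 0 0 0 -1; 0.0007 -0.0005 0.073 0 0 0 -1; 0.0007 -0.0005 0.074 0 0 0 -1"

```text
clock: 21.05
tool_pos: [0.5921, 0.1791, 0.038]
orientation: [-180.0, 0.0, -0.1]
force: [-0.1, -0.6, -0.5]
opening: 0.0481
```

>>> jog_arm:
  targets: "0 0 0.0005 0 0 0 -1; 0 0 0.001 0 0 0 -1; 0 0 0.001 0 0 0 -1; 0 0 0.001 0 0 0 0.15; 0 0 0.001 0 0 0 0.3; 0 0 0.001 0 0 0 0.6; 0 0 0.001 0 0 0 1; 0 0 0.001 0 0 0 1"

```text
clock: 22.05
tool_pos: [0.5921, 0.1791, 0.0369]
orientation: [-180.0, 0.0, -0.1]
force: [-0.4, 0.3, 0.1]
opening: 0.0816
```

>>> jog_arm:
  targets: "0 0 -0.02 0 0 0 1; 0 0 -0.06 0 0 0 1; 0 0 -0.1 0 0 0 1; -0.03 0 -0.14 0 0 0 1; -0.07 0 -0.165 0 0 0 1; -0.1 0 -0.18 0 0 0 1; -0.1 0 -0.18 0 0 0 1; -0.1 0 -0.18 0 0 0 1"

```text
clock: 23.05
tool_pos: [0.4924, 0.1793, 0.217]
orientation: [-180.0, 0.0, -0.1]
force: [-0.5, -0.0, -0.2]
opening: 0.0878
```

```bash
python3 - <<'E'
from h import *
p=snapshot('wrist');save(p,'wrist6.png')
W=world(p);z=p['range_z']
for x0,x1 in[(.54,.642),(.644,.75)]:
    d=(z>0)&(W[...,0]>x0)&(W[...,0]<x1)&(abs(W[...,1]-.18)<.06)&(W[...,2]>.055)&(W[...,2]<.09);A=W[d];print(np.median(A[:,2]),cv2.minAreaRect((A[:,:2]*1000).astype(np.float32)))
p=snapshot('scene');save(p,'scene6.png')
W=world(p);z=p['range_z'];d=(z>0)&(np.hypot(W[...,0]-.627,W[...,1]+.184)<.08)&(W[...,2]>.062);print('dock',d.sum(),np.median(W[d][:,2]))
p=snapshot('side');save(p,'side6.png')
E
python3 plan.py
```

```text
0.06764551502101183 ((591.345947265625, 178.91212463378906), (50.28646469116211, 84.2227783203125), 88.6357192993164)
0.06742426094242811 ((660.8685302734375, 179.34500122070312), (49.8446044921875, 19.586437225341797), 89.66668701171875)
dock 634 0.07274248600951433
t 23.2 p [0.4925 0.179  0.2161] rpy [ 1.7996e+02  1.1000e-01 -1.0000e-01] F [-0.1 -0.4 -0.6] open 87.9 j [ 41.   7. -19.  -0. -64.  49.]
```

View pics/scene6.png

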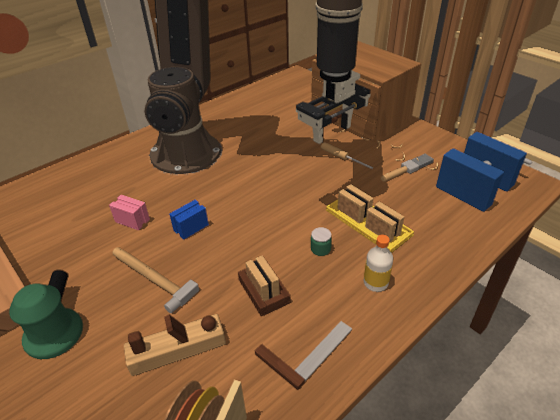

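View pics/side6.png

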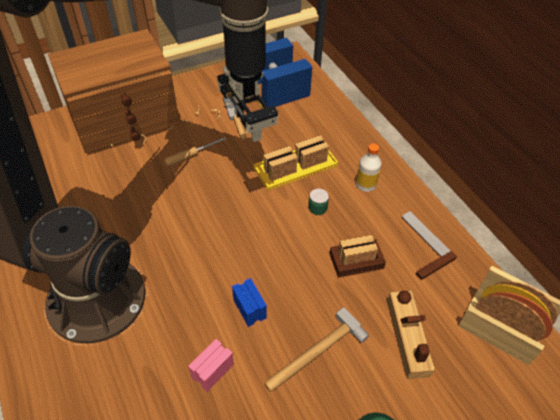

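All three blocks stand where they should, and the bystanders look unmoved. Handing in.

```bash
python3 -c "
from plant import job;print(job.close_job())"
```

```text
the job is handed in; nothing more can be done
None
```

The soft block is wedged upright in the dock slot and the two firm ones stand upright in the yellow tray; I handed the job in at about 23 s.

- **Feeling:** the first block I squeezed, the one nearest the dock, closed to 39.8 mm at the fixed grip of about 30 N, so it is the soft one. I squeezed the other two as I picked them up for the tray. Both stopped at 48.1 mm, which confirms they are firm.
- **Dock:** the soft block stayed fully squeezed on the way in and met the slot floor with about 11 N. After release its top is flat at about 72 mm and 45–46 mm wide, so it is fully home. The wrist camera read 71 mm, but it also read the dock rim 1 mm low, and the scene camera read 72.7 mm.
- **Tray:** both firm blocks read 67–68 mm at the top against an expected 69 mm. They are level and in line, with a gap of about 19 mm between them.
- **Final state:** the gripper was open and clear at z = 0.216 m. The bystanders and the blue and pink look-alikes looked unmoved in the scene and side pictures; I did not measure them.

No checks failed.

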